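Put the spare lens away in the push-latch drawer

ROBOT

A 7-joint arm with a two-finger parallel gripper is mounted at the origin on the work surface. World frame = base frame: x ahead of the robot, y to its left, z up, the work surface at z = 0. Lengths are in m, angles in rad, forces in N, time in s.
With the tool pointing down it reaches from about 0.4 to 0.875 m from the base axis. Payload 4.4 kg.
Tool frame: the origin (TCP) lies between the finger pads; the fingertips stand r.tip_extent ahead of it and the grasp point (between the pads) lies 6 mm ahead of it (r.tip_extent is the distance from the TCP to the fingertips, in m); z points along the fingers, x is the direction in which the jaws open and shut, and the axes are right-handed (so a half turn about z gives the same grasp; the last joint's range is limited). The gripper opens to 85 mm and grips with 20 to 120 N. Pads are 22 mm wide; open, the fingers measure 114 mm over their backs; the gripper's body (76 mm by 85 mm) begins 54 mm behind the grasp point. The pads swing forward as they close: fully open they stand 13 mm farther back than shut.
Start: joints at [-0.066, 0.628, 0.038, 1.517, -0.027, 0.996, -0.02], TCP at [0.65, 0, 0.256] pointing down, gripper open.
Joint ranges: [-3.06, 3.06], [-0.37, 2.12], [-1.25, 1.32], [0.18, 2.47], [-1.1, 4.24], [0.23, 1.98], [-2.94, 2.94]. Speed limits (rad/s): [2.57, 2.57, 3.14, 3.14, 3.14, 3.14, 3.14].

INTERFACE

Orientations are given as a unit quaternion [x, y, z, w].
In Python, from bench import status, camera, calibration, r gives the robot as it stands. The module is installed in compiled form; this text tells all that it offers.
- The arm moves only by the tool send_rows, never from a script. Its argument "deltas" is a list of rows, each a list of 6 numbers: the shift along the tool's x, y, z in mm, then the turn, a rotation vector about the tool's x, y, z in degrees. A call has 1 to 5 rows; each row shifts and turns the pose as measured when the row begins, along the tool's axes as they then stand; what a row does not reach is not made up. A row lasts 1/8 s, in which the tool goes at most 62.5 mm and 10.7 degrees, less where a joint would pass 70% of its speed; a pose out of reach is approached as far as the arm can. A call with a gripper value outside its range is refused whole. "claw" is the finger opening in mm, from 0 to 85.4, set as the call begins (left out, the last holds). The fingers move at their own pace and stop on an object; the grip force is fixed at half the most. Time passes only in rows, so rows that do not move let the fingers close. It gives the time, the measured TCP pose, the force and the opening at its end, in the units of the state.
- status.sense(): the state, without advancing time (a new reading comes with each control period).
- camera(name): name is "scene" or "side" or "wrist"; returns (picture, depth): 384x512x3 uint8, red, green, blue; 384x512 float32, m along the optical axis (not along the pixel's ray), 0 where there is no reading.
- calibration(name): a dict with "fx", "fy", "cx", "cy" (pixels), "dist_coeffs" ([k1, k2, p1, p2, k3] as OpenCV has them; the pictures are not rectified), "rvec" (rotation vector, rad) and "tvec" (3), from world to camera coordinates, as OpenCV has them; the wrist camera has in their place "T_tool_cam" (4x4, takes a point from camera to tool coordinates, whose origin is the TCP and whose axes are the tool frame's). Camera axes: x right, y down, z forward; pixel columns grow to the right and rows downward; lengths in m; the calibration is good to about 2 mm. A picture is of the moment at which its call begins: read the wrist's pose just before it. calibration takes no time and is no camera call.
- r.job_done(): hands the job in, once; it reports no verdict.
The state is a dict: "t": time; "q": joint angles; "dq": joint speeds; "effort": joint torques, N m; "tool_pos": TCP position; "ee_rot": TCP orientation; "wrist_force": force on the tool from outside, world axes, zero at the start; "ft_torque": the same for the moment, N m; "grip_width": finger opening in m.
Only numpy, scipy, OpenCV 4.12 (cv2) and the standard library are available. Lean on these libraries where they do the work, as an engineer would, in place of code of your own. Each camera call takes 0.05 s, during which the arm holds its last target.

TASK

The small grey cabinet on the bench has one drawer without a handle, held shut by a push latch: push its front in and let go and the drawer springs open, push it all the way in again and let go and it stays shut. Open the drawer, set the spare microscope lens (the short stout black barrel) down gently in it, standing upright and not dropped, then push the drawer shut so that it stays latched. Leave the other things where they are.

Things in the scene. Friction and masses are not known exactly. Their poses are not given: they have to be found in the camera images.
- lens_center (a point): The spare lens: a stout barrel standing upright on the bench, 62 mm tall: black, ribbed, 52 mm in diameter up to 48 mm, then a dark metal collar 44 mm in diameter with glass in its end. 0.2 to 0.4 kg. It stands beside the eyepiece and the ring light, in any order, at least 95 mm between centres. Point at its centre, 31 mm above its foot; z up its axis.
- drawer_front (a point): Centre of the outer face of the drawer's front, a plain upright grey panel 156 mm wide, from 6 to 96 mm above the bench; this point is 51 mm up and moves with the drawer. x points level into the cabinet (the way to push), y along the panel, z up. Latched, a gap of 11 mm is left between the panel (12 mm thick) and the cabinet's body.
- drawer_in (a point): Centre of the drawer's inner floor, 14 mm above the bench; moves with the drawer. x points level into the cabinet, y across, z up. Floor 151 mm long (x), 124 mm wide (y); sides and back rise 22 mm above it, the front 82 mm. Fully open, the floor from x = -75 to +55 mm is clear of the cabinet. The lens standing on it passes under the cabinet's top with 16 mm to spare.
- drawer (a joint): How far the drawer stands out, m: 0 to 0.001 latched, 0.120 fully open, -0.010 at the inner stop. Starts latched. A 3 to 4 N spring drives it out. From latched, pushed to -0.007 or deeper and let go, it glides out to 0.120 in 1 to 2 s. From open, pushed to -0.009 or deeper and let go, it latches; stopping short, it glides out again. Pushing takes 4 to 8 N up to the firm stop.
- eyepiece_center (a point): Bystander: eyepiece, a slim upright tube 31 mm in diameter with a rubber cup 40 mm in diameter on top, 88 mm tall. Point at its centre, 44 mm above its foot.
- ring_light_center (a point): Bystander: a flat round ring light, 68 mm in diameter and 24 mm tall, with a small screw on its side and a white disc on top. Point at its centre, 12 mm above its foot.
- dish: Bystander: closed glass dish, 90 mm in diameter, 14 mm tall. Origin at the centre of its underside.
- stage_disc: Bystander: white microscope stage disc, 95 mm in diameter, 6 mm thick, lying flat. Origin at the centre of its underside.
- driver: Bystander: screwdriver, 180 mm long, lying on the bench.
- dust_brush: Bystander: brush, 170 mm long, lying on the bench.
- spec_box: Bystander: flat clear specimen box with a white lid, 50 x 90 mm, 32 mm tall, lying on the back half of the cabinet's top (its top 132 mm above the bench). Origin at the centre of its underside.
- cabinet: Small grey cabinet, fixed to the bench at the robot's left: 160 mm wide, 200 mm deep, 100 mm tall, with one drawer filling its front, which faces roughly to the robot's right. Origin at the centre of its underside; x points level from front to back, z up.

How it is judged:
On the way, in this order (a step that is already met when the one before it is completed fails the run):
1. the drawer has been released and stands open (value of joint drawer above 0.09 m), for 0.2 s.
2. the lens stands upright in the open drawer, let go (x of lens_center in the frame of drawer_in between -0.055 and 0.055 m and y of lens_center in the frame of drawer_in between -0.042 and 0.042 m and z of lens_center in the frame of drawer_in between 0.026 and 0.037 m and angle between lens_center's own z axis and vertical below 0.12 rad and value of joint drawer above 0.06 m and contact force between the fingers and lens below 0.2 N and linear speed of lens below 0.03 m/s), for 0.2 s.
At the end, for the whole second after the job is handed in: The drawer is latched shut (within 5 mm of its latched position, at rest, staying there by itself) with the lens standing upright (within 0.12 rad) on its floor, at rest and let go (x of lens_center in the frame of drawer_in between -0.055 and 0.055 m and y of lens_center in the frame of drawer_in between -0.042 and 0.042 m and z of lens_center in the frame of drawer_in between 0.026 and 0.037 m and angle between lens_center's own z axis and vertical below 0.12 rad and value of joint drawer between -0.005 and 0.005 m and velocity of joint drawer below 0.01 m/s and linear speed of lens below 0.02 m/s); the robot touches nothing.
It fails at once if the lens is dropped (falls freely by more than about 2 cm) (linear speed of lens above 0.65 m/s and contact force between the fingers and lens below 0.05 N).
It fails at once if another thing on the bench or the cabinet is moved by more than 4 cm (distance of any of eyepiece_center, ring_light_center, dish, stage_disc, driver, dust_brush, spec_box from where it was at the start of the episode above 0.04 m).
It also fails if it takes over 72 s, if anything falls off the work surface, if the arm or the gripper's body presses on something with over 40 N, if the wrist force passes 120 N, or if a joint passes its speed limit or range.

## Working session

There is one attempt and no reset: what is moved stays moved. The work goes in short steps, Python scripts to look and compute and a tool call to move; the robot and the scene stay as the last step left them, time stands still between calls to the robot, and variables do not carry over. Pictures are saved under pics/ and viewed, and the job is handed in when it is done.

Besides the shell and the picture viewer there is one more tool, called after "Emit:" as name([rows], argument=value, ...), one row to a line, values as JSON. send_rows: Moves the arm, as the interface text tells. Its arguments: {"type":"object","properties":{"deltas":{"type":"array"},"claw":{"type":"number"}},"required":["deltas"]}

```bash
mkdir -p pics; cat > h.py <<'E'
import numpy as np, cv2
from bench import status, camera, calibration, r
from scipy.spatial.transform import Rotation as R
def cap(n,fn):
    s=status.sense(); im,d=camera(n)
    cv2.imwrite(fn,im[:,:,::-1]); np.savez(fn[:-4]+'.npz',im=im,d=d,p=s['tool_pos'],q=s['ee_rot'])
    return im,d,s
def cloud(n,d,s):
    c=calibration(n); K=np.array([[c['fx'],0,c['cx']],[0,c['fy'],c['cy']],[0,0,1]])
    h,w=d.shape; u,v=np.meshgrid(np.arange(w),np.arange(h))
    p=cv2.undistortPoints(np.stack([u.ravel(),v.ravel()],1).astype(float)[:,None],K,np.array(c['dist_coeffs'])).reshape(h,w,2)
    P=np.dstack([p*d[...,None],d])
    if 'rvec' in c:
        Rm=cv2.Rodrigues(np.array(c['rvec'],float))[0]; X=(P-np.array(c['tvec']))@Rm
    else:
        T=np.array(c['T_tool_cam']); X=P@T[:3,:3].T+T[:3,3]
        X=X@R.from_quat(s['ee_rot']).as_matrix().T+np.array(s['tool_pos'])
    X[d<=0]=np.nan
    return X
E
python3 - <<'E'
from h import *
for n in ['scene','side','wrist']:
    im,d,s=cap(n,f'pics/{n}0.png')
    np.save(f'pics/{n}0_X.npy',cloud(n,d,s))
print(s,r.tip_extent)
E
```

```text
{'t': 0.1, 'q': array([-0.06581401,  0.62924847,  0.03844242,  1.51827854, -0.02700582,
        0.99632468, -0.02000396]), 'dq': array([-6.11971861e-04, -2.31409528e-03, -1.42151225e-03, -3.58992712e-03,
        2.82261455e-05,  1.11843661e-03,  4.56940760e-04]), 'effort': array([ 3.65140630e-03, -5.64529252e+01,  1.23032581e+00, -1.93971133e+01,
        1.11524854e-02,  5.46943455e-03, -1.37002465e-05]), 'tool_pos': array([6.49469088e-01, 4.26125600e-05, 2.55480955e-01]), 'ee_rot': array([ 9.99999621e-01,  4.26802228e-06, -8.70613652e-04,  5.78321218e-06]), 'wrist_force': array([ 0.63548976, -0.44949909,  0.63331975]), 'ft_torque': array([-0.0165085 ,  0.02808972,  0.02016494]), 'grip_width': 0.08563542212214743} 0.025
```

View pics/scene0.png

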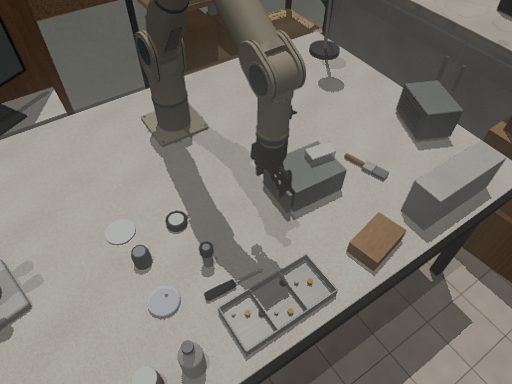

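View pics/side0.png

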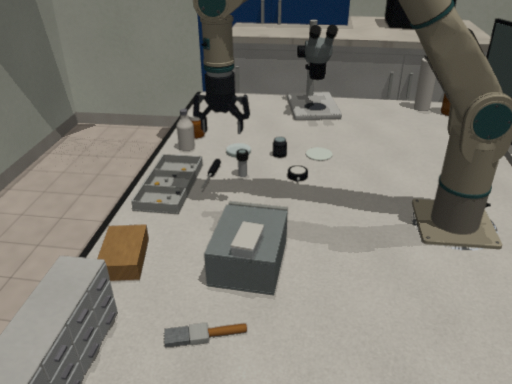

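View pics/wrist0.png

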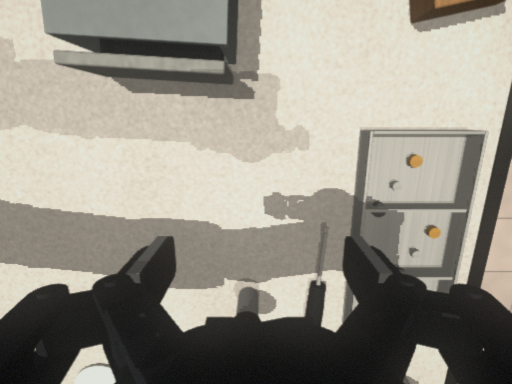

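The scene view shows the lens at about (141,257), the eyepiece at (206,250), the ring light at (176,220) and the cabinet at (305,175). The wrist view shows the drawer panel's top edge running from (55,55) to (225,65). Next I'll turn these into positions.

```bash
python3 - <<'E'
import numpy as np
np.set_printoptions(precision=4,suppress=True)
for n,boxes in {'scene':dict(lens=(125,240,160,275),eye=(195,236,220,265),ring=(162,208,190,235)),'side':dict(lens=(268,132,292,162),eye=(232,145,252,180),ring=(283,162,312,184))}.items():
    X=np.load(f'pics/{n}0_X.npy')
    for k,(a,b,c,e) in boxes.items():
        P=X[b:e,a:c].reshape(-1,3); P=P[P[:,2]>0.012]
        T=P[P[:,2]>P[:,2].max()-0.01]
        print(n,k,len(P),P.min(0),P.max(0),'top',T.mean(0),T.min(0),T.max(0))
X=np.load('pics/wrist0_X.npy')
for v in (54,58,62,66,70,75):
    print(v,[X[v,u].round(4).tolist() for u in (70,100,150,200,220)])
P=X[:110,:260].reshape(-1,3)
t=P[(P[:,2]>.08)&(P[:,2]<.105)]
print(len(t),t.min(0),t.max(0))
# panel top: z~.096
import cv2
for lo,hi in((.088,.098),(.098,.104)):
    m=P[(P[:,2]>lo)&(P[:,2]<hi)]
    print(lo,len(m)); 
    if len(m)>10: print(cv2.minAreaRect((m[:,:2]*1000).astype('float32')))
X=np.load('pics/side0_X.npy');P=X[195:290,200:300].reshape(-1,3)
m=P[(P[:,2]>.096)&(P[:,2]<.104)];print(cv2.minAreaRect((m[:,:2]*1000).astype('float32')),m.mean(0))
for n in ['scene','side','wrist']:
    X=np.load(f'pics/{n}0_X.npy').reshape(-1,3);m=X[(abs(X[:,2])<.02)&(X[:,0]>.4)&(X[:,0]<.8)&(abs(X[:,1])<.4)];print(n,np.median(m[:,2]))
E
```

```text
scene lens 372 [ 0.506  -0.3827  0.0121] [ 0.5552 -0.3301  0.0644] top [ 0.5289 -0.3567  0.0602] [ 0.506  -0.3774  0.0547] [ 0.5501 -0.3348  0.0644]
scene eye 273 [ 0.6163 -0.2183  0.0134] [ 0.6543 -0.1795  0.0909] top [ 0.6352 -0.1987  0.0867] [ 0.6163 -0.2173  0.0817] [ 0.6543 -0.1795  0.0909]
scene ring 323 [ 0.4215 -0.2429  0.0123] [ 0.4904 -0.168   0.0274] top [ 0.4566 -0.2108  0.0226] [ 0.4215 -0.2429  0.0175] [ 0.4904 -0.1745  0.0274]
side lens 252 [ 0.4995 -0.3816  0.0126] [ 0.5505 -0.328   0.0672] top [ 0.524  -0.3518  0.0633] [ 0.5042 -0.3816  0.0575] [ 0.5441 -0.3324  0.0672]
side eye 362 [ 0.6129 -0.3861  0.0122] [ 0.699  -0.1718  0.0926] top [ 0.6313 -0.1923  0.0884] [ 0.6129 -0.2134  0.0828] [ 0.6501 -0.1756  0.0926]
side ring 244 [ 0.4193 -0.2459  0.012 ] [ 0.485  -0.164   0.0311] top [ 0.4522 -0.2068  0.0257] [ 0.4197 -0.2459  0.0213] [ 0.485  -0.1725  0.0311]
54 [[0.4784, 0.1207, 0.097], [0.5049, 0.1209, 0.0958], [0.5207, 0.1368, 0.0132], [0.5795, 0.1367, 0.0139], [0.606, 0.132, 0.0377]]
58 [[0.4776, 0.1174, 0.0967], [0.5046, 0.1175, 0.0962], [0.5501, 0.1174, 0.0966]
[... 367 characters left out ...]
5], [0.5468, 0.1082, 0.0901], [0.5946, 0.1075, 0.0955], [0.6131, 0.1073, 0.0969]]
75 [[0.4145, 0.1156, 0.0004], [0.4518, 0.1155, 0.0005], [0.5316, 0.1091, 0.0496], [0.5905, 0.1057, 0.0761], [0.6114, 0.1045, 0.0851]]
10361 [0.4607 0.1041 0.0801] [0.622  0.1662 0.1029]
0.088 2866
((541.2719116210938, 139.33316040039062), (62.46588134765625, 158.45838928222656), 86.84255981445312)
0.098 7230
((540.5562744140625, 137.46400451660156), (54.525184631347656, 160.29920959472656), 88.10043334960938)
((546.01025390625, 221.12283325195312), (227.45486450195312, 161.158447265625), 86.36949157714844) [0.5465 0.2287 0.101 ]
scene -0.000931533928498447
side 0.0011771543998371032
wrist 0.00028186437556754207
```

Emit:
send_rows([
  [-27,-12,44,0,0,0],
  [-27,-12,44,0,0,0],
  [-27,-12,44,0,0,0],
  [-27,-12,44,0,0,3.3],
  [0,0,0,0,0,0],
], claw=0)

```text
t: 0.78
tool_pos: [0.5396, 0.0489, 0.0748]
ee_rot: [1.0, -0.03, 0.001, 0.0]
wrist_force: [-0.5, 0.7, 0.1]
grip_width: -0.0
```

Emit:
send_rows([
  [0,-30,0,0,0,0],
  [0,-10,0,0,0,0],
  [0,-3,0,0,0,0],
])

```text
t: 1.15
tool_pos: [0.5454, 0.0908, 0.0761]
ee_rot: [1.0, -0.031, 0.003, 0.001]
wrist_force: [-0.1, 0.6, -0.5]
grip_width: 0.0002
```

Emit:
send_rows([
  [-2,-4,0,0,0,0],
  [0,-3,0,0,0,0],
])

```text
t: 1.4
tool_pos: [0.5443, 0.0952, 0.0768]
ee_rot: [0.999, -0.032, 0.003, 0.002]
wrist_force: [-1.1, -4.2, -0.7]
grip_width: -0.0001
```

Emit:
send_rows([
  [0,-3,0,0,0,0],
  [0,-3,0,0,0,0],
])

```text
t: 1.65
tool_pos: [0.5443, 0.0977, 0.0768]
ee_rot: [0.999, -0.034, 0.002, 0.004]
wrist_force: [-0.5, -4.4, 0.8]
grip_width: -0.0002
```

Emit:
send_rows([
  [0,-5,0,0,0,0],
  [0,-5,0,0,0,0],
])

```text
t: 1.9
tool_pos: [0.5445, 0.1026, 0.0768]
ee_rot: [0.999, -0.036, 0.002, 0.007]
wrist_force: [-1.3, -9.9, 2.5]
grip_width: 0.0003
```

Emit:
send_rows([
  [0,-5,0,0,0,0],
  [0,-4,0,0,0,0],
])

```text
t: 2.15
tool_pos: [0.5446, 0.1054, 0.0769]
ee_rot: [0.999, -0.038, 0.001, 0.01]
wrist_force: [-1.7, -10.8, 1.9]
grip_width: 0.0002
```

Emit:
send_rows([
  [0,-6,0,0,0,0],
])

```text
t: 2.28
tool_pos: [0.5445, 0.1056, 0.0769]
ee_rot: [0.999, -0.04, -0.0, 0.014]
wrist_force: [-1.7, -19.8, 5.7]
grip_width: 0.0002
```

At the stop now: the force has jumped to 20 N with almost no further motion. I'll back off.

Emit:
send_rows([
  [0,40,0,0,0,0],
  [0,60,0,0,0,0],
  [0,60,0,0,0,0],
  [0,30,-20,0,0,0],
  [0,0,-30,0,0,0],
], claw=85)

```text
t: 2.9
tool_pos: [0.5321, -0.0823, 0.1314]
ee_rot: [0.999, -0.038, 0.002, 0.011]
wrist_force: [0.5, 0.4, -0.6]
grip_width: 0.0849
```

```bash
python3 - <<'E'
from h import *
im,d,s=cap('scene','pics/scene1.png'); print(s['tool_pos'],s['ee_rot'])
E
```

```text
[ 0.53205474 -0.08232179  0.13138407] [ 0.99923429 -0.0376143   0.00152971  0.01066114]
```

View pics/scene1.png

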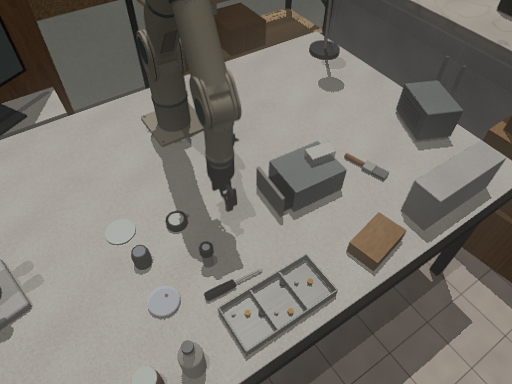

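```bash
cat >> h.py <<'E'
def plan(pos,yaw):
    "tool delta to reach pos with tool down, x-axis at yaw(deg)"
    s=status.sense(); A=R.from_quat(s['ee_rot'])
    B=R.from_euler('z',yaw,degrees=True)*R.from_quat([1,0,0,0])
    print('at',np.round(s['tool_pos'],4),'shift mm',np.round(A.inv().apply(np.array(pos)-s['tool_pos'])*1000,1),'rot',np.round((A.inv()*B).as_rotvec(degrees=True),2))
E
python3 - <<'E'
from h import *
plan([.527,-.40,.2],-3.4)
E
```

```text
at [ 0.5345 -0.0812  0.1351] shift mm [ 16.6 319.7 -58.1] rot [ 1.18 -0.58 -0.82]
```

Emit:
send_rows([
  [3,52,-20,1.2,-0.6,-0.8],
  [3,53,-20,0,0,0],
  [3,53,-20,0,0,0],
  [3,53,0,0,0,0],
  [3,53,0,0,0,0],
])

```text
t: 3.58
tool_pos: [0.5441, -0.3393, 0.1999]
ee_rot: [1.0, -0.02, 0.007, -0.004]
wrist_force: [1.3, 0.7, 1.0]
grip_width: 0.0848
```

Emit:
send_rows([
  [3,40,0,0,0,0],
  [0,0,0,0,0,0],
])

```text
t: 3.82
tool_pos: [0.5461, -0.3849, 0.1998]
ee_rot: [1.0, -0.022, 0.008, -0.003]
wrist_force: [-0.0, 0.6, -0.4]
grip_width: 0.085
```

```bash
python3 - <<'E'
from h import *
im,d,s=cap('wrist','pics/wrist2.png'); np.save('pics/wrist2_X.npy',cloud('wrist',d,s)); print(s['tool_pos'],s['ee_rot'])
im,d,s=cap('scene','pics/scene2.png');np.save('pics/scene2_X.npy',cloud('scene',d,s))
E
```

```text
[ 0.54607856 -0.38485685  0.19979066] [ 0.99971249 -0.02219535  0.00847737 -0.00323208]
```

View pics/wrist2.png

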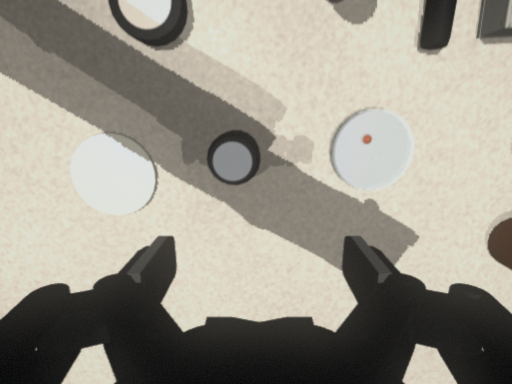

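View pics/scene2.png

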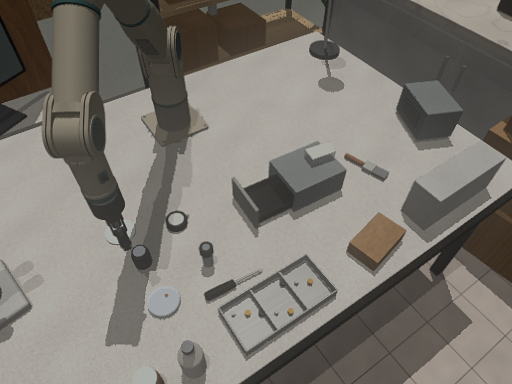

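The wrist view has the lens upright at (234,157), with the dish at (373,148) and the stage disc at (113,174), both well clear. In the scene view the drawer is open, from about (235,190) to (290,205).

```bash
python3 - <<'E'
from h import *
np.set_printoptions(precision=4,suppress=True)
X=np.load('pics/wrist2_X.npy');P=X[120:195,195:275].reshape(-1,3)
for lo,hi in((.04,.056),(.056,.07)):
    m=P[(P[:,2]>lo)&(P[:,2]<hi)];print(len(m),m.mean(0),cv2.minEnclosingCircle((m[:,:2]*1000).astype('float32')))
g=X[200:230,180:330].reshape(-1,3);print('floor',np.nanmedian(g[:,2]))
X=np.load('pics/scene2_X.npy');P=X[165:225,225:300].reshape(-1,3)
m=P[(P[:,2]>.085)&(P[:,2]<.1)&(P[:,1]<.06)];print('panel top',m.min(0),m.max(0),cv2.minAreaRect((m[:,:2]*1000).astype('float32')))
m=P[(P[:,2]>.008)&(P[:,2]<.02)&(P[:,1]>.01)&(P[:,0]>.45)&(P[:,0]<.64)];print('floor',len(m),m.min(0),m.max(0),np.median(m,0))
plan([.5265,-.354,.12],-3.4)
E
```

```text
473 [ 0.5292 -0.3468  0.0479] ((524.1660766601562, -356.4017333984375), 25.96514892578125)
1765 [ 0.5243 -0.3558  0.0625] ((524.2222900390625, -356.43511962890625), 21.875324249267578)
floor 0.00025088273988799203
panel top [ 0.4582 -0.0151  0.0851] [0.6132 0.0047 0.0992] ((535.7266845703125, -5.237707138061523), (14.008928298950195, 155.20388793945312), 86.97413635253906)
floor 1062 [0.4716 0.0115 0.0081] [0.6232 0.179  0.02  ] [0.5363 0.0937 0.0132]
at [ 0.5472 -0.3801  0.1997] shift mm [-23.  -24.4  79.6] rot [-0.61 -0.93  1.14]
```

Emit:
send_rows([
  [-14,-13,20,-0.6,-0.9,1.1],
  [-11,-13,30,0,0,0],
  [0,0,20,0,0,0],
  [0,0,0,0,0,0],
])

```text
t: 4.42
tool_pos: [0.5283, -0.341, 0.129]
ee_rot: [1.0, -0.024, 0.002, -0.003]
wrist_force: [0.0, -0.2, 0.6]
grip_width: 0.0849
```

```bash
python3 - <<'E'
from h import *
plan([.5242,-.3564,.044],-3.3)
E
```

```text
at [ 0.5283 -0.341   0.129 ] shift mm [-3.7 16.2 84.9] rot [-0.36 -0.26  0.61]
```

Emit:
send_rows([
  [-3.5,16,8,-0.4,-0.3,0.6],
  [0,0,0,0,0,0],
])

```text
t: 4.68
tool_pos: [0.5255, -0.3568, 0.1221]
ee_rot: [1.0, -0.028, 0.001, 0.001]
wrist_force: [-0.5, 0.0, -0.4]
grip_width: 0.0849
```

```bash
python3 - <<'E'
from h import *
plan([.5242,-.3564,.044],-3.3)
E
```

```text
at [ 0.5255 -0.3568  0.1221] shift mm [-1.4 -0.5 78.1] rot [ 0.11 -0.09  0.09]
```

Emit:
send_rows([
  [-1.4,0,28,0,0,0],
  [0,0,28,0,0,0],
  [0,0,18,0,0,0],
  [0,0,3,0,0,0],
  [0,0,0,0,0,0],
])

```text
t: 5.3
tool_pos: [0.5274, -0.36, 0.047]
ee_rot: [1.0, -0.029, 0.005, 0.003]
wrist_force: [-0.1, 0.1, -0.3]
grip_width: 0.0851
```

```bash
python3 - <<'E'
from h import *
plan([.5242,-.3564,.044],-3.3)
E
```

```text
at [ 0.5274 -0.36    0.047 ] shift mm [-3.5 -3.4  2.9] rot [ 0.33 -0.53 -0.03]
```

Emit:
send_rows([
  [-3.5,-3.4,3,0.3,-0.5,0],
  [0,0,0,0,0,0],
])

```text
t: 5.55
tool_pos: [0.5248, -0.3566, 0.0453]
ee_rot: [1.0, -0.029, 0.001, 0.001]
wrist_force: [-0.9, -1.1, 0.5]
grip_width: 0.0853
```

```bash
python3 - <<'E'
from h import *
plan([.5242,-.3564,.044],-3.3)
E
```

```text
at [ 0.5248 -0.3566  0.0453] shift mm [-0.6 -0.2  1.3] rot [ 0.07 -0.12 -0.03]
```

Emit:
send_rows([
  [0,0,1,0,0,0],
  [0,0,0,0,0,0],
  [0,0,0,0,0,0],
  [0,0,0,0,0,0],
  [0,0,0,0,0,0],
], claw=40)

```text
t: 6.18
tool_pos: [0.5253, -0.357, 0.0455]
ee_rot: [1.0, -0.029, 0.002, 0.001]
wrist_force: [-0.0, 0.6, 0.3]
grip_width: 0.0504
```

Emit:
send_rows([
  [0,0,-5,0,0,0],
  [0,0,0,0,0,0],
])

```text
t: 6.42
tool_pos: [0.5245, -0.3564, 0.0498]
ee_rot: [1.0, -0.029, 0.001, 0.001]
wrist_force: [-0.1, 0.3, -3.2]
grip_width: 0.0509
```

Emit:
send_rows([
  [0,0,-30,0,0,0],
  [0,0,-40,0,0,0],
  [0,0,-40,0,0,0],
  [0,0,-20,0,0,0],
  [0,-10,0,0,0,0],
])

```text
t: 7.05
tool_pos: [0.5228, -0.3458, 0.1807]
ee_rot: [1.0, -0.03, -0.002, -0.001]
wrist_force: [-0.1, 0.1, -4.0]
grip_width: 0.0501
```

```bash
python3 - <<'E'
from h import *
plan([.5355,-.05,.19],-3.3)
im,d,s=cap('side','pics/side3.png')
E
```

```text
at [ 0.5228 -0.3458  0.1807] shift mm [  -4.9 -296.    -8.9] rot [-0.07  0.22 -0.11]
```

View pics/side3.png

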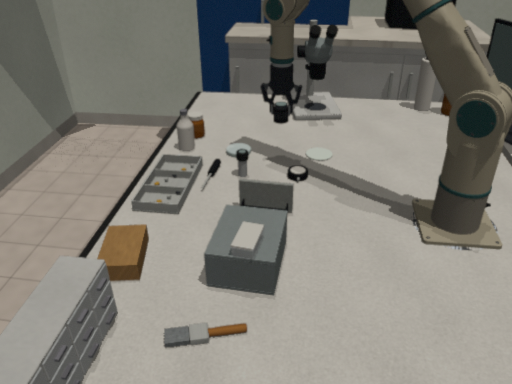

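The side view shows the lens upright in the jaws at (281,112), with the bystanders where they were. I'll carry it toward the drawer.

Emit:
send_rows([
  [-1,-35,-3,0,0,0],
  [-1,-45,-3,0,0,0],
  [-1,-45,-3,0,0,0],
  [-1,-45,0,0,0,0],
  [-1,-45,0,0,0,0],
])

```text
t: 7.72
tool_pos: [0.5251, -0.1208, 0.1818]
ee_rot: [0.999, -0.031, -0.009, -0.004]
wrist_force: [-0.0, 0.9, -2.9]
grip_width: 0.0503
```

Emit:
send_rows([
  [0,-35,0,0,0,0],
  [0,-20,0,0,0,0],
  [0,0,0,0,0,0],
])

```text
t: 8.1
tool_pos: [0.5249, -0.0562, 0.1778]
ee_rot: [1.0, -0.025, -0.014, -0.006]
wrist_force: [0.5, -0.0, -2.9]
grip_width: 0.0504
```

```bash
python3 - <<'E'
from h import *
im,d,s=cap('wrist','pics/wrist4.png'); X=cloud('wrist',d,s); np.save('pics/wrist4_X.npy',X); print(s['tool_pos'],s['ee_rot'])
E
```

```text
[ 0.52488071 -0.05623914  0.17781734] [ 0.9995634  -0.02521696 -0.01396419 -0.0064889 ]
```

View pics/wrist4.png

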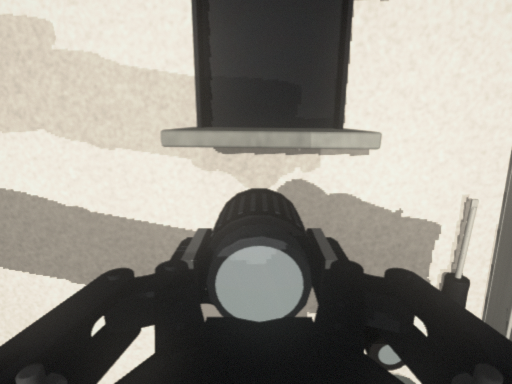

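```bash
python3 - <<'E'
from h import *
np.set_printoptions(precision=4,suppress=True)
X=np.load('pics/wrist4_X.npy');P=X[100:165,150:400].reshape(-1,3)
m=P[(P[:,2]>.088)&(P[:,2]<.103)];print(len(m),cv2.minAreaRect((m[:,:2]*1000).astype('float32')))
# side walls tops
for v in (20,50,80,110):
    row=X[v,190:360]; m=row[(row[:,2]>.026)&(row[:,2]<.046)]; 
    print(v,m[m[:,0]<.53][:,:].mean(0),m[m[:,0]>.55].mean(0), 'floor z',np.nanmedian(X[v,230:320,2]))
L=X[180:340,200:320].reshape(-1,3);m=L[(L[:,2]>.12)];print('lens',m.min(0),m.max(0))
t=X[265:300,240:280].reshape(-1,3);print('glass',np.nanmedian(t,0))
plan([.5395,.0645,.165],-3.3)
E
```

```text
3850 ((531.83203125, -4.15335750579834), (12.11167049407959, 155.62496948242188), 86.66114044189453)
20 [0.4742 0.0925 0.0345] [0.6006 0.0853 0.0342] floor z 0.014323236349950377
50 [0.4727 0.0695 0.0349] [0.5988 0.0627 0.0338] floor z 0.014222515604957423
80 [0.471  0.0456 0.0349] [0.5977 0.0389 0.0341] floor z 0.014323007374001134
110 [0.4698 0.0203 0.0353] [0.5961 0.014  0.0339] floor z 0.014228665100120913
lens [ 0.4942 -0.0738  0.1334] [ 0.5555 -0.0292  0.2455]
glass [ 0.5253 -0.0547  0.195 ]
at [ 0.5247 -0.0576  0.1778] shift mm [   8.8 -122.6   13.9] rot [-0.65  1.64  0.31]
```

Emit:
send_rows([
  [2,-35,0,-0.6,1.6,0.3],
  [2,-40,0,0,0,0],
  [2,-40,0,0,0,0],
  [0,-6,0,0,0,0],
  [0,0,0,0,0,0],
])

```text
t: 8.78
tool_pos: [0.5371, 0.0564, 0.1746]
ee_rot: [0.999, -0.035, -0.002, 0.003]
wrist_force: [-0.2, -0.3, -3.4]
grip_width: 0.0501
```

```bash
python3 - <<'E'
from h import *
plan([.5365,.065,.0595],-3.3)
E
```

```text
at [0.5371 0.0564 0.1746] shift mm [ -0.7  -9.2 115.1] rot [ 0.33  0.24 -0.7 ]
```

Emit:
send_rows([
  [-0.5,-9,20,0.3,0.2,-0.7],
  [0,0,28,0,0,0],
  [0,0,28,0,0,0],
  [0,0,15,0,0,0],
  [0,0,0,0,0,0],
])

```text
t: 9.4
tool_pos: [0.5382, 0.0544, 0.0811]
ee_rot: [0.999, -0.035, 0.0, 0.003]
wrist_force: [-0.1, 0.6, -3.0]
grip_width: 0.0504
```

```bash
python3 - <<'E'
from h import *
plan([.5365,.065,.0595],-3.3); print(status.sense()['wrist_force'])
E
```

```text
at [0.5382 0.0544 0.0811] shift mm [ -2.4 -10.6  21.6] rot [ 0.33 -0.04 -0.74]
[-0.09699057  0.57578597 -2.97923122]
```

Emit:
send_rows([
  [-2,-10,0,0.3,0,-0.7],
  [0,0,9,0,0,0],
  [0,0,6,0,0,0],
  [0,0,0,0,0,0],
])

```text
t: 9.9
tool_pos: [0.5386, 0.0651, 0.0674]
ee_rot: [1.0, -0.029, 0.003, -0.0]
wrist_force: [-0.1, -0.9, -3.7]
grip_width: 0.0505
```

```bash
python3 - <<'E'
from h import *
plan([.5365,.065,.0595],-3.3); print(status.sense()['wrist_force'])
E
```

```text
at [0.5386 0.0651 0.0674] shift mm [-2.1  0.2  7.9] rot [-0.04 -0.29 -0.01]
[-0.12956022 -0.88738125 -3.67678994]
```

Emit:
send_rows([
  [-1,0,4,0,-0.3,0],
  [0,0,2.5,0,0,0],
  [0,0,0,0,0,0],
])

```text
t: 10.28
tool_pos: [0.5378, 0.0651, 0.0607]
ee_rot: [1.0, -0.029, -0.0, -0.0]
wrist_force: [0.4, -0.1, -3.7]
grip_width: 0.0505
```

Emit:
send_rows([
  [0,0,1.5,0,0,0],
  [0,0,0,0,0,0],
])

```text
t: 10.52
tool_pos: [0.538, 0.0651, 0.0595]
ee_rot: [1.0, -0.029, 0.0, -0.0]
wrist_force: [-0.1, 0.2, -2.6]
grip_width: 0.0504
```

Contact is just starting, so I'll lower a little more.

Emit:
send_rows([
  [0,0,1.5,0,0,0],
  [0,0,0.5,0,0,0],
])

```text
t: 10.78
tool_pos: [0.5379, 0.0651, 0.0594]
ee_rot: [1.0, -0.029, 0.0, -0.0]
wrist_force: [-1.3, -0.9, 0.3]
grip_width: 0.0502
```

Emit:
send_rows([
  [0,0,0,0,0,0],
  [0,0,0,0,0,0],
  [0,0,0,0,0,0],
], claw=68)

```text
t: 11.15
tool_pos: [0.539, 0.0653, 0.0598]
ee_rot: [1.0, -0.029, 0.002, -0.001]
wrist_force: [-0.1, 0.3, 0.4]
grip_width: 0.0679
```

Emit:
send_rows([
  [0,0,-4,0,0,0],
  [0,0,-15,0,0,0],
  [0,0,-25,0,0,0],
  [0,0,-40,0,0,0],
  [0,0,-30,0,0,0],
])

```text
t: 11.78
tool_pos: [0.5376, 0.0649, 0.1778]
ee_rot: [1.0, -0.029, 0.0, -0.0]
wrist_force: [-0.1, -0.3, -0.3]
grip_width: 0.0677
```

```bash
python3 - <<'E'
from h import *
im,d,s=cap('scene','pics/scene5.png'); X=cloud('scene',d,s); np.save('pics/scene5_X.npy',X); print(s['tool_pos'])
im,d,s=cap('side','pics/side5.png')
E
```

```text
[0.53760055 0.0649209  0.17779861]
```

View pics/scene5.png

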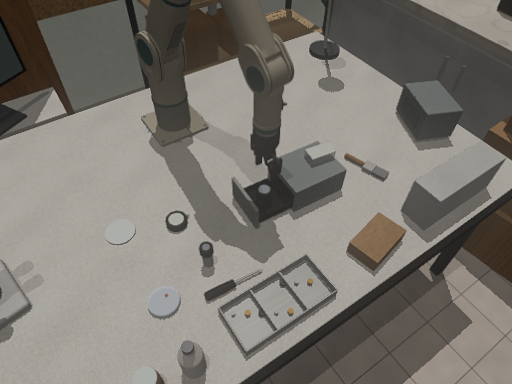

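The lens stands upright in the drawer at (264,192). Next I'll move out over the panel, close the gripper and check with the wrist camera.

Emit:
send_rows([
  [0,45,0,0,0,0],
  [0,50,0,0,0,0],
  [0,45,0,0,0,0],
  [0,0,0,0,0,0],
], claw=0)

```text
t: 12.38
tool_pos: [0.5316, -0.0774, 0.1808]
ee_rot: [1.0, -0.028, 0.004, -0.001]
wrist_force: [0.7, 1.1, -0.1]
grip_width: 0.0002
```

```bash
python3 - <<'E'
from h import *
np.set_printoptions(precision=4,suppress=True)
im,d,s=cap('wrist','pics/wrist6.png'); X=cloud('wrist',d,s); np.save('pics/wrist6_X.npy',X)
P=X[:200].reshape(-1,3)
m=P[(P[:,2]>.09)&(P[:,2]<.101)&(P[:,1]<.03)];print('panel',cv2.minAreaRect((m[:,:2]*1000).astype('float32')))
m=P[(P[:,2]>.068)&(P[:,2]<.082)&(abs(P[:,0]-.537)<.05)&(P[:,1]>.025)];print('lens',m[:,2].max(),np.median(m[:,2]),cv2.minEnclosingCircle((m[:,:2]*1000).astype('float32')))
plan([.5345,-.06,.08],-3.3)
E
```

```text
panel ((531.9932250976562, -4.080416679382324), (12.027639389038086, 155.4202880859375), 86.50130462646484)
lens 0.07930258193579678 0.07644963675634416 ((537.0037841796875, 64.76876068115234), 21.674192428588867)
at [ 0.5319 -0.0748  0.1808] shift mm [  1.  -14.5 100.8] rot [-0.24 -0.49  0.32]
```

View pics/wrist6.png

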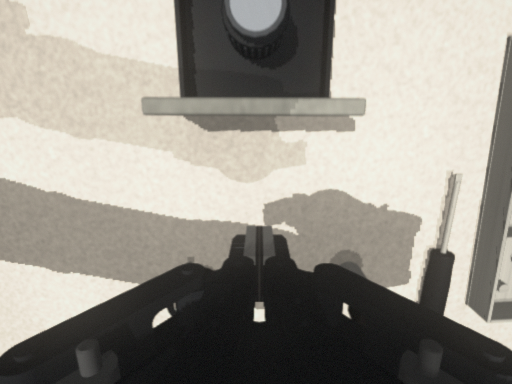

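Emit:
send_rows([
  [1,0,30,-0.2,-0.5,0.3],
  [0,0,40,0,0,0],
  [0,0,30,0,0,0],
  [0,-20,0,0,0,0],
  [0,-15,0,0,0,0],
])

```text
t: 13.05
tool_pos: [0.5362, -0.0318, 0.0784]
ee_rot: [1.0, -0.025, 0.001, -0.002]
wrist_force: [0.2, -0.1, 0.7]
grip_width: 0.0001
```

Emit:
send_rows([
  [0,-5,0,0,0,0],
  [0,-6,0,0,0,0],
  [0,-8,0,0,0,0],
  [0,-8,0,0,0,0],
])

```text
t: 13.55
tool_pos: [0.5376, -0.0057, 0.0795]
ee_rot: [1.0, -0.026, 0.001, -0.0]
wrist_force: [-0.0, -4.4, -1.6]
grip_width: 0.0
```

Emit:
send_rows([
  [0,-10,0,0,0,0],
  [0,-10,0,0,0,0],
  [0,-10,0,0,0,0],
  [0,-10,0,0,0,0],
  [0,-10,0,0,0,0],
])

```text
t: 14.18
tool_pos: [0.5402, 0.0405, 0.0796]
ee_rot: [1.0, -0.03, 0.001, 0.003]
wrist_force: [0.6, -5.0, -1.2]
grip_width: 0.0002
```

```bash
python3 - <<'E'
from h import *
plan([.543,.092,.078],-3.3)
E
```

```text
at [0.5402 0.0405 0.0796] shift mm [ -0.3 -51.6   1.3] rot [ 0.29 -0.12 -0.1 ]
```

Emit:
send_rows([
  [0,-10,0,0.4,0,0],
  [0,-10,0,0,0,0],
  [0,-10,0,0,0,0],
  [0,-10,0,0,0,0],
  [0,-8,0,0.3,0,0],
])

```text
t: 14.8
tool_pos: [0.5427, 0.0844, 0.0796]
ee_rot: [0.999, -0.033, 0.001, -0.0]
wrist_force: [0.2, -5.4, -0.8]
grip_width: -0.0002
```

Emit:
send_rows([
  [0,-6,0,0.3,0,0],
  [0,-6,0,0,0,0],
  [0,-5,0,0.3,0,0],
])

```text
t: 15.18
tool_pos: [0.5434, 0.098, 0.0795]
ee_rot: [0.999, -0.035, 0.0, -0.003]
wrist_force: [0.9, -4.4, -2.2]
grip_width: -0.0004
```

Emit:
send_rows([
  [0,-5,0,0.3,0,0],
  [0,-5,0,0.3,0,0],
  [0,-5,0,0.3,0,0],
])

```text
t: 15.55
tool_pos: [0.5439, 0.1076, 0.0794]
ee_rot: [0.999, -0.037, -0.0, -0.008]
wrist_force: [0.6, -15.3, 2.3]
grip_width: 0.0001
```

Emit:
send_rows([
  [0,-5,0,0.3,0,0],
])

```text
t: 15.68
tool_pos: [0.5439, 0.1076, 0.0794]
ee_rot: [0.999, -0.039, -0.001, -0.007]
wrist_force: [-0.7, -15.4, 1.0]
grip_width: 0.0002
```

Firm stop: 15 N and no further motion. I'll back off and look.

Emit:
send_rows([
  [0,20,0,0,0,0],
  [0,50,0,0,0,0],
  [0,60,0,0,0,0],
  [0,60,-20,0,0,0],
  [0,0,-40,0,0,0],
])

```text
t: 16.3
tool_pos: [0.53, -0.0809, 0.1355]
ee_rot: [0.999, -0.036, -0.001, -0.011]
wrist_force: [0.6, 0.6, 0.5]
grip_width: -0.0003
```

Emit:
send_rows([
  [0,0,-30,0,0,0],
  [0,0,-30,0,0,0],
  [0,0,0,0,0,0],
  [0,0,0,0,0,0],
  [0,0,0,0,0,0],
])

```text
t: 16.92
tool_pos: [0.5324, -0.0776, 0.1997]
ee_rot: [0.999, -0.035, 0.002, -0.014]
wrist_force: [-1.0, 0.1, -0.4]
grip_width: -0.0
```

```bash
python3 - <<'E'
from h import *
np.set_printoptions(precision=4,suppress=True)
im,d,s=cap('wrist','pics/wrist7.png'); X=cloud('wrist',d,s); print(s['tool_pos'],s['wrist_force'])
P=X[:200].reshape(-1,3)
m=P[(P[:,2]>.085)&(P[:,2]<.103)];m=m[m[:,1]<.125];print('panel',cv2.minAreaRect((m[:,:2]*1000).astype('float32')))
cap('scene','pics/scene7.png')
import cv2 as c
c.imwrite('pics/both7.png',np.hstack([c.resize(c.imread('pics/wrist7.png'),(400,300)),c.resize(c.imread('pics/scene7.png'),(400,300))]))
E
```

```text
[ 0.5324 -0.0776  0.1997] [-1.0051  0.1272 -0.4438]
panel ((0.0, 0.0), (0.0, 0.0), 0.0)
```

View pics/both7.png

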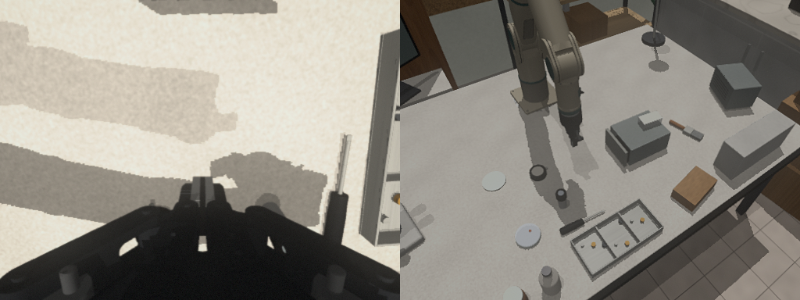

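The drawer is shut in both pictures. I'll check the latch position, and the lens through the gap, from the original viewpoint.

Emit:
send_rows([
  [0,-45,-20,-1.6,0.2,0],
  [0,-45,-20,0,0,0],
  [0,-20,-15,0,0,0],
  [0,0,0,0,0,0],
])

```text
t: 17.52
tool_pos: [0.5389, 0.0333, 0.2537]
ee_rot: [0.999, -0.036, 0.001, 0.0]
wrist_force: [-1.1, 0.1, 0.0]
grip_width: 0.0001
```

```bash
python3 - <<'E'
from h import *
np.set_printoptions(precision=4,suppress=True)
im,d,s=cap('wrist','pics/wrist8.png'); X=cloud('wrist',d,s); print(s['tool_pos'],s['wrist_force'])
P=X[:250].reshape(-1,3)
m=P[(P[:,2]>.09)&(P[:,2]<.0985)&(P[:,1]<.1225)];print('panel',cv2.minAreaRect((m[:,:2]*1000).astype('float32')))
g=P[(abs(P[:,0]-.541)<.03)&(P[:,2]>.005)&(P[:,2]<.085)&(P[:,1]>.112)];print('gap/inside',len(g),g.min(0),g.max(0))
img=im.astype(float); b=np.clip(img*2.5,0,255).astype('uint8')[:,:,::-1]; cv2.imwrite('pics/wrist8b.png',b)
c0=np.load('pics/scene0.npz')['d']
im,d,s=cap('scene','pics/scene8.png')
for n,(a,bb,c,e) in dict(eye=(195,236,220,265),ring=(162,208,190,235),dish=(147,286,182,318),disc=(104,219,137,246),driver=(203,270,262,300),brush=(343,150,390,182),box=(303,142,338,163)).items(): print(n,np.abs(d-c0)[bb:e,a:c].mean())
E
```

```text
[0.5389 0.0333 0.2537] [-1.0642  0.1007  0.0218]
panel ((538.7745361328125, 112.73551940917969), (12.036099433898926, 155.8118133544922), 86.5766372680664)
gap/inside 793 [0.5111 0.1227 0.0119] [0.5709 0.1431 0.0169]
eye 0.02131049
ring 0.0060793273
dish 0.01163589
disc 0.009359436
driver 0.010883866
brush 0.013659168
box 0.012027891
```

View pics/wrist8b.png

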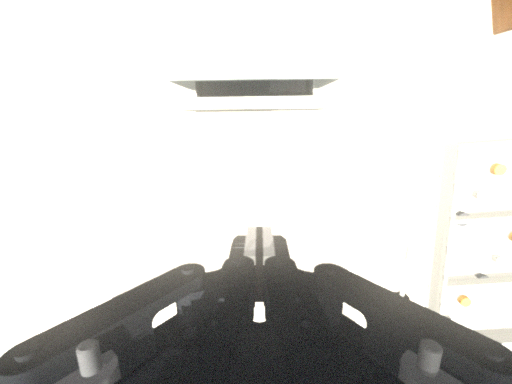

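The panel is at rest about where it was latched. From this height the gap shows only bare drawer floor. I'll compare the panel's position in the fixed side view and tilt the wrist to look in at an angle.

Emit:
send_rows([
  [0,50,-10,10,0,0],
  [0,50,-10,10,0,0],
  [0,50,-10,10,0,0],
  [0,30,0,0,0,0],
  [0,0,0,0,0,0],
])

```text
t: 18.25
tool_pos: [0.5233, -0.1431, 0.2357]
ee_rot: [0.969, -0.039, 0.004, -0.245]
wrist_force: [0.6, 0.1, 0.5]
grip_width: -0.0
```

```bash
python3 - <<'E'
from h import *
np.set_printoptions(precision=4,suppress=True)
im,d,s=cap('wrist','pics/wrist9.png'); X=cloud('wrist',d,s); print(s['tool_pos'],s['ee_rot']);np.save('pics/wrist9_X.npy',X)
g=X.reshape(-1,3);g=g[(abs(g[:,0]-.541)<.05)&(g[:,2]>.02)&(g[:,2]<.085)&(g[:,1]>.125)&(g[:,1]<.22)];print(len(g),g.min(0) if len(g) else 0,g.max(0) if len(g) else 0)
im,d,s=cap('side','pics/side9.png')
a=cv2.imread('pics/side0.png')[190:300,190:310];b=cv2.imread('pics/side9.png')[190:300,190:310]
cv2.imwrite('pics/cmp.png',cv2.resize(np.hstack([a,b]),None,fx=3,fy=3,interpolation=0))
E
```

```text
[ 0.5233 -0.1431  0.2357] [ 0.9688 -0.0395  0.0035 -0.2445]
312 [0.5174 0.1556 0.0369] [0.5691 0.1811 0.0646]
```

View pics/wrist9.png

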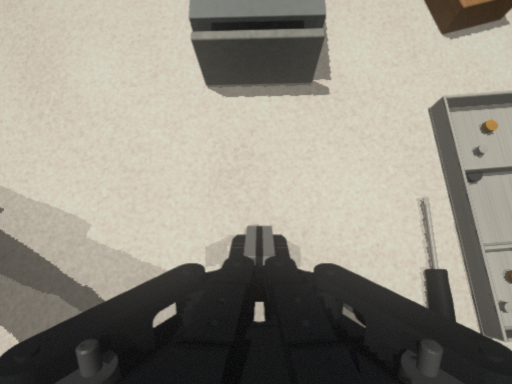

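View pics/cmp.png

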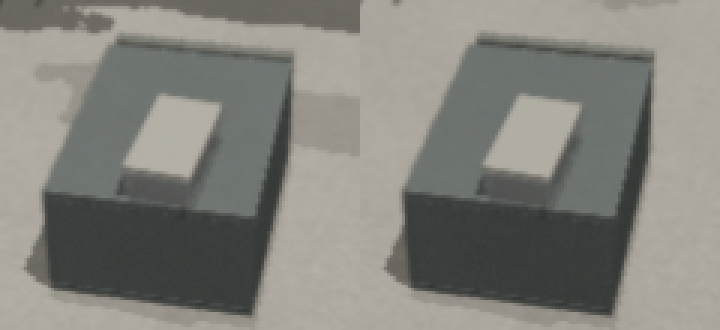

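The panel sits exactly as at the start. Through the gap the lens barrel shows upright, spanning x 0.517–0.569 m with its near edge at y 0.156 m, as predicted. Handing in.

```bash
python3 - <<'E'
from h import *
print(r.job_done())
E
```

```text
the job is handed in; nothing more can be done
None
```

I opened the drawer with a push and set the lens upright on its floor, about 12 mm forward of centre. I then pushed the drawer to its firm stop (about 15 N) so it latched, moved the arm clear and handed the job in at about 18.4 s. `r.job_done()` reports no verdict, so what follows is from my own checks.

- **Drawer:** it stayed shut for more than 2 s after I let go. In the side view the panel looks the same as at the start.
- **Lens:** seen through the gap, the barrel is 52 mm wide and upright. Its near edge is where it should be for a lens that has not slid.
- **Other things:** none looked moved by eye in the pictures. I did not measure their positions at the end.
- **Disagreement:** the wrist camera measured 117 mm of drawer travel instead of about 120 mm. It also put the latched panel about 2 mm off its first reading. I put this down to calibration.

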